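Relay on the test set, dead-man lever held at half travel

ROBOT

A 6-joint arm with a two-finger parallel gripper is mounted at the origin on the work surface; the furniture and walls round the work are solid. World frame = base frame: x ahead of the robot, y to its left, z up, the work surface at z = 0. Lengths are in m, angles in rad, forces in N, time in s.
With the tool pointing down it reaches from about 0.275 to 0.75 m from the base axis. Payload 10.2 kg.
Tool frame: the origin (TCP) lies midway between the tips of the shut fingers; the grasp point (between the pads) lies 19 mm behind it; z points along the fingers, y is the line along which they close (so a half turn about z gives the same grasp; the last joint's range is limited). The gripper opens to 85 mm and grips with 20 to 120 N. Pads are 22 mm wide; open, the fingers measure 114 mm over their backs; the gripper's body (76 mm by 85 mm) begins 54 mm behind the grasp point. The pads swing forward as they close: fully open they stand 13 mm farther back than shut.
Start: joints at [0.913, 0.313, 1.498, -0, 1.331, -0.223], TCP at [0.221, 0.476, 0.231] pointing down, gripper open.
Joint ranges: [-2.94, 2.94], [-0.97, 2.17], [0.19, 2.56], [-1.23, 4.37], [0.02, 3.11], [-2.88, 2.88]. Speed limits (rad/s): [2.39, 2.39, 3.01, 3.14, 3.14, 3.14].

INTERFACE

Orientations are given as a rotation vector (axis times angle).
In Python, from plant import manip gives the robot as it stands.
- The arm moves only by the tool arm_command, never from a script. Its argument "rows" is a list of rows, each a list of 3 entries, a list of its own where there are three numbers: the finger opening in mm, from 0 to 85.4, then the shift along the world's x, y, z in mm, then the turn, a rotation vector about the world's x, y, z in rad. In form: [[fingers, [dx, dy, dz], [wx, wy, wz]], ...]. A call has 1 to 10 rows; each row shifts and turns the commanded pose from where the row before left it; what a row does not reach is not made up. A row lasts 1/12 s, in which the tool goes at most 41.7 mm and 7.16 degrees, less where a joint would pass 70% of its speed; a pose out of reach is approached as far as the arm can. A call with a gripper value outside its range is refused whole. The fingers move at their own pace and stop on an object; the grip force is fixed at half the most. Time passes only in rows, so rows that do not move let the fingers close. It gives the time, the measured TCP pose, the force, the opening and the grip force at its end, in the units of the state.
- manip.get_obs(): the state, without advancing time (a new reading comes with each control period).
- manip.snapshot(name): name is "side" or "top" or "wrist"; returns (picture, depth): 480x640x3 uint8, blue, green, red; 480x640 float32, m along the optical axis (not along the pixel's ray), 0 where there is no reading.
- manip.camera_params(name): a dict with "fx", "fy", "cx", "cy" (pixels), "world_from_camera" (4x4, takes a point from camera to world coordinates). Camera axes: x right, y down, z forward; pixel columns grow to the right and rows downward; lengths in m; the calibration is good to about 2 mm. A picture is of the moment at which its call begins: read the wrist's pose just before it. camera_params takes no time and is no camera call; for the wrist camera it gives the pose at the moment of the call.
- manip.sign_off(): hands the job in; it is judged then, once.
The state is a dict: "time": time; "joints": joint angles; "qvel": joint speeds; "tau": joint torques, N m; "eef_pos": TCP position; "tool_rot": TCP orientation; "contact_force": force on the tool from outside, world axes, zero at the start; "ft_torque": the same for the moment, N m; "width": opening from 0.0 (shut) to 1.0 (fully open); "grasp_force": force on a finger pad.
Only numpy, scipy, OpenCV 4.12 (cv2) and the standard library are available. Lean on these libraries where they do the work, as an engineer would, in place of code of your own. Each camera call takes 0.05 s, during which the arm holds its last target. There are 200 camera calls.

TASK

Plug the wider of the two clear-topped relays fully home into the wide socket of the relay test set, leaving the slim relay where it stands. Only then press the test set's spring-return lever down to half travel, where its arm is level, and hold it there while I take the readings: it is a dead-man lever that trips if it goes through to its bottom stop, so never press it that far. Finish with the fingers still pressing the lever at half travel; do not let it up.

Things in the scene. Friction and masses are not known exactly. Their poses are not given: they have to be found in the camera images.
- test_set: Relay test set, fixed: grey steel case 160 (x) x 300 (y) x 52 mm high with an aluminium top plate; origin at the centre of its underside on the bench, x points to its rear, y to its left, z up. On its top: wide socket at x 0, y +35 mm; slim socket at x 0, y +110 mm; lever bracket at the right rear, its pad over the right front; four black binding posts 19 mm high along the rear edge (x +62, y +15 to +105 mm).
- wide_socket_mouth (a point): Centre of the mouth of the wide socket's rectangular well, level with the socket's flat top, 77 mm above the bench. The well is 38 mm (x) x 28 mm (y) and 18 mm deep; the black socket block is 58 x 50 mm with 13 mm terminal steps in front and behind, 10 mm below its top. x, y, z as of the test set.
- slim_socket_mouth (a point): The same for the slim socket, not used in this job: well 38 mm (x) x 16 mm (y), 75 mm to the left of the wide one.
- wide_relay: Loose plug-in relay of 90 g, upright, 60 mm high: black plug block 36 mm (x) x 26 mm (y) x 14 mm high at the foot, its lowest 4 mm bevelled to 30 x 20 mm to lead in, above it a cover 46 mm (x) x 36 mm (y) x 46 mm high (black 7 mm rim, then clear plastic over a copper coil). Origin at the centre of the foot of the plug, z up. Seated, the shoulder under the cover lies on the socket's top, so the origin is 14 mm below the mouth; plug x along socket x, either way round.
- slim_relay: The other loose relay, 55 g, of the same height and build but slimmer: cover 46 mm (x) x 22 mm (y), plug 36 x 14 mm. Origin at the centre of its foot. It stays where it stands. The two relays may stand in each other's place.
- test_lever (a joint): Angle of the spring-return lever in rad: 0 at rest, arm raised 0.3 rad (17 degrees); 0.3 arm level, half travel, index finger between the two long white marks of the sector; 0.6 at the bottom stop. It grows as the pad is pressed down and springs back when released.
- lever_pad (a point): Centre of the top of the lever's round black hand pad, 46 mm across. It moves with the lever, on an arm that points to the front (-x) of the test set: with the arm level it is 86 mm ahead of the axle and 20.5 mm above it. At rest it is 150 mm above the bench, at half travel 125 mm (24.5 mm lower and 10 mm further forward), at the bottom stop 99 mm. Pressing at the pad takes about 3 N to start, 6 N at half travel, 9 N at the bottom. 0.01 rad is about 0.85 mm at the pad.
- lever_axle (a point): Axle of the lever, 105 mm above the bench, at x +52 mm, y -105 mm of the test set.
There are look-alikes about, which are no part of the job. What is shaped like the wide_relay but purple or yellow is not meant.

How it is judged:
By the outcome, as a careful person would: the job done as asked, in the order asked, and still so for the second after the job is handed in, while the arm keeps its last pose, push and grip.
It also fails if it takes over 51 s, if anything falls off the work surface, if the arm or the gripper's body presses on something with over 40 N, if the wrist force passes 120 N, or if a joint passes its speed limit or range.

## Working session

There is one attempt and no reset: what is moved stays moved. The work goes in short steps, Python scripts to look and compute and a tool call to move; the robot and the scene stay as the last step left them, time stands still between calls to the robot, and variables do not carry over. Pictures are saved under pics/ and viewed, at most 14 in all, crops included, and the job is handed in when it is done.

Besides the shell and the picture viewer there is one more tool, called after "Emit:" by a JSON object that holds its "api" and its "payload". arm_command: Moves the arm, as the interface text tells. Its arguments: {"type":"object","properties":{"rows":{"type":"array"}},"required":["rows"]}

```bash
mkdir -p pics
cat > h.py <<'E'
import numpy as np, cv2
from plant import manip
def snap(n,name):
    c=manip.camera_params(n); p,d=manip.snapshot(n)
    cv2.imwrite(f'pics/{name}.png',p); np.savez(f'pics/{name}.npz',p=p,d=d,T=c['world_from_camera'],k=[c['fx'],c['fy'],c['cx'],c['cy']])
def cloud(name):
    z=np.load(f'pics/{name}.npz'); d=z['d']; fx,fy,cx,cy=z['k']; v,u=np.mgrid[:480,:640]
    P=np.stack([(u-cx)/fx*d,(v-cy)/fy*d,d],-1)@z['T'][:3,:3].T+z['T'][:3,3]
    P[d==0]=np.nan
    return P
def px(name,u,v,zw):
    z=np.load(f'pics/{name}.npz'); fx,fy,cx,cy=z['k']; T=z['T']
    r=T[:3,:3]@np.array([(u-cx)/fx,(v-cy)/fy,1]); o=T[:3,3]
    return o+r*(zw-o[2])/r[2]
E
python3 - <<'E'
from h import *
snap('top','top0'); snap('side','side0')
print(manip.get_obs())
for n in('top','side','wrist'): print(manip.camera_params(n))
E
```

```text
{'time': 0.1, 'joints': array([ 9.12614413e-01,  3.13391741e-01,  1.49836854e+00, -2.76459832e-06,
        1.33098828e+00, -2.23428780e-01]), 'qvel': array([-0.00169609, -0.0019755 , -0.00350069, -0.00177136,  0.00148665,
        0.00173767]), 'tau': array([ 4.02965583e-03, -4.12896287e+01, -2.60142303e+01, -2.99114333e-05,
        3.03084315e-03,  9.09175412e-06]), 'eef_pos': array([0.22100406, 0.47596304, 0.23079068]), 'tool_rot': array([-6.77436175e-01, -3.06718089e+00,  1.64367794e-03]), 'contact_force': array([-0.03676321,  0.33884447,  0.00231737]), 'ft_torque': array([0.00084762, 0.02594879, 0.0214361 ]), 'grasp_force': 0.0, 'width': 1.003111114219404}
{'fx': 475.6389331047374, 'fy': 475.6389331047374, 'cx': 317.24983547364246, 'cy': 239.40576370904898, 'world_from_camera': array([[-6.19021499e-04, -9.93112704e-01,  1.17161314e-01,
         3.93696449e-01],
       [-9.99863245e-01,  2.55087893e-03,  1.63396377e-02,
        -1.08874761e-02],
       [-1.65259661e-02, -1.17135177e-01, -9.92978470e-01,
         1.04350063e+00],
       [ 0.00000000e+00,  0.00000000e+00,  0.00000000
[... 169 characters left out ...]
.9994499 , -0.02538316,  0.0213445 ,  0.4991251 ],
       [-0.02853174,  0.33000055, -0.94354946,  0.78369313],
       [ 0.01690657, -0.94363941, -0.33054324,  0.4122317 ],
       [ 0.        ,  0.        ,  0.        ,  1.        ]])}
{'fx': 375.8426966674559, 'fy': 375.8426966674559, 'cx': 317.0393522918344, 'cy': 231.63979875245025, 'world_from_camera': array([[ 4.21533451e-01,  8.68916517e-01,  2.59410169e-01,
         1.55389530e-01],
       [ 9.06812646e-01, -4.03723903e-01, -1.21234630e-01,
         5.06588918e-01],
       [-6.12686517e-04,  2.86340874e-01, -9.58127616e-01,
         3.72166396e-01],
       [ 0.00000000e+00,  0.00000000e+00,  0.00000000e+00,
         1.00000000e+00]])}
```

View pics/top0.png

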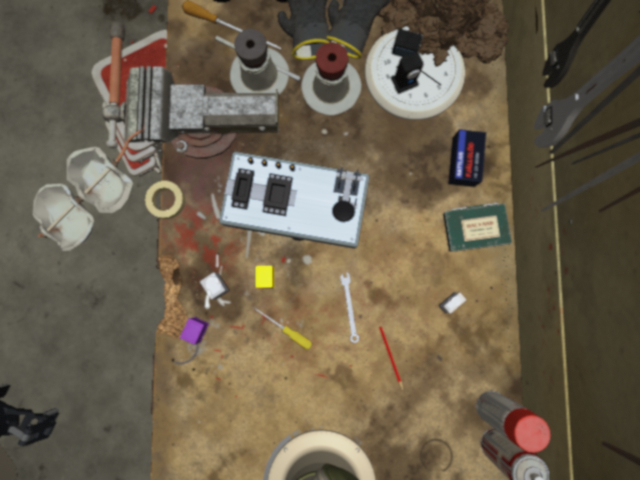

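View pics/side0.png

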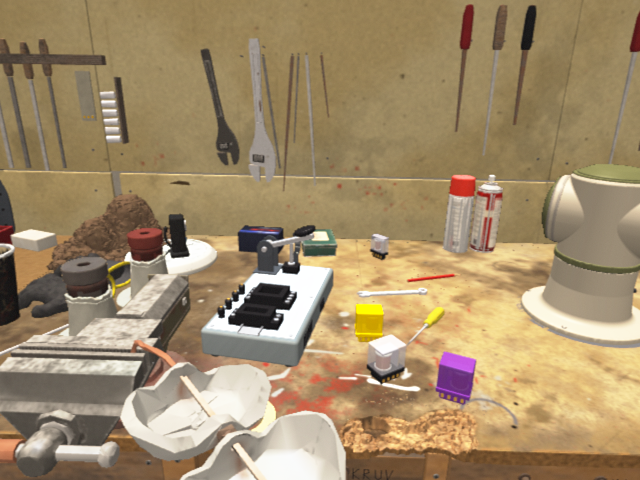

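The top view shows the wide clear relay at about (213,286), the slim one at (454,302), and the test set with corners near (233,152), (368,173), (358,246) and (220,226). The lever pad is at (344,211). The yellow and purple look-alikes stand beside the wide relay.

Run:
```python
from h import *
P=cloud('top0')
def rect(u0,u1,v0,v1,z0,z1):
    Q=P[v0:v1,u0:u1].reshape(-1,3); Q=Q[(Q[:,2]>z0)&(Q[:,2]<z1)]
    r=cv2.minAreaRect((Q[:,:2]*1000).astype(np.float32)); print(len(Q),r,np.median(Q[:,2]))
rect(210,380,140,260,.044,.060)   # plate
rect(235,255,165,210,.070,.085); rect(263,295,172,216,.070,.085)
rect(195,230,270,300,.045,.07); rect(440,470,288,318,.045,.07)
rect(250,278,262,290,.045,.07); rect(180,210,315,345,.045,.07)
Q=P[200:224,330:358]; print(np.round(Q[::4,::4,2],3)); 
for u,v,z in((233,152,.052),(368,173,.052),(358,246,.052),(220,226,.052),(344,211,.15),(278,195,.077)): print(px('top0',u,v,z))
p=cv2.imread('pics/top0.png'); 
a=cv2.resize(p[140:260,210:380],None,fx=4.7,fy=4.7,interpolation=cv2.INTER_CUBIC); cv2.imwrite('pics/c1.png',a)
s=cv2.resize(p[265:310,185:245],None,fx=8,fy=8,interpolation=cv2.INTER_CUBIC)
t=cv2.resize(p[280:325,425:485],None,fx=8,fy=8,interpolation=cv2.INTER_CUBIC)
w,_=manip.snapshot('wrist')
cv2.imwrite('pics/c2.png',np.vstack([np.hstack([s,t])[:, :800] ,]))
```

```text
7910 ((599.4675903320312, 54.65367126464844), (299.91278076171875, 160.4922637939453), 79.93232727050781) 0.051890749296553906
309 ((620.130615234375, 161.98414611816406), (34.388999938964844, 70.61470794677734), 80.40731048583984) 0.07590206310499537
455 ((606.5733032226562, 88.74810791015625), (50.527164459228516, 74.74530029296875), 79.52960205078125) 0.07590410444376416
393 ((414.28125, 222.6162109375), (45.25725555419922, 35.87592697143555), 33.95122146606445) 0.058675114397200634
258 ((379.17620849609375, -275.74700927734375), (21.259252548217773, 45.3755989074707), 39.83608627319336) 0.05823755951834003
372 ((432.9789123535156, 115.82889556884766), (43.63679504394531, 33.7092170715332), 0.31153249740600586) 0.05878771683474604
416 ((321.8066101074219, 262.8290100097656), (35.66157531738281, 45.025115966796875), 67.01509857177734) 0.0583775015604549
[[0.052 0.05  0.067 0.068 0.128 0.068 0.051]
 [0.054 0.144 0.146 0.145 0.146 0.143 0.124]
 [0.052 0.149 0.148 0.15  0.148 0.147 0.143]
 [0.051 0.149 0.148 0.149 0.149 0.149 0.145]
 [0.052 0.151 0.152 0.152 0.149 0.149 0.144]
 [0.052 0.053 0.15  0.149 0.151 0.147 0.05 ]]
[0.70057767 0.18666665 0.052     ]
[ 0.65287154 -0.1028039   0.052     ]
[ 0.49656754 -0.07986106  0.052     ]
[0.53974127 0.21097793 0.052     ]
[ 0.5534331  -0.04714265  0.15      ]
[0.60059099 0.08629728 0.077     ]
```

View pics/c1.png

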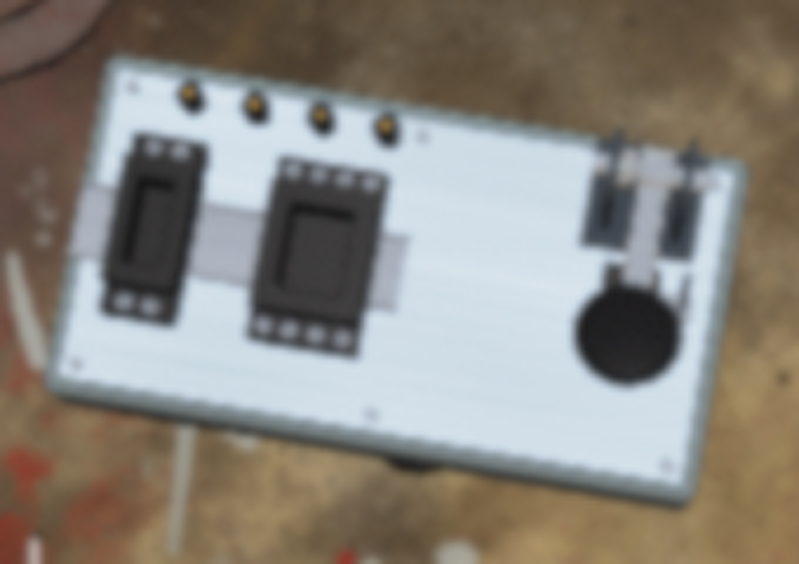

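View pics/c2.png

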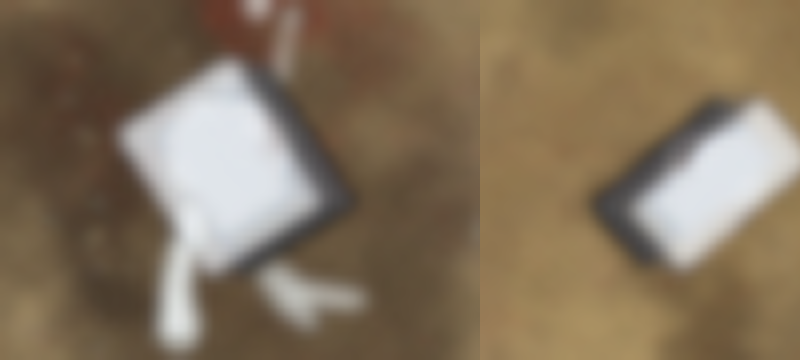

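The enlarged crops show the wide socket's well at crop (322,250), its long side along the set's x, and the lever pad at crop (628,335). The wide relay's cover measures 45x36 mm and the slim one's 45x21 mm, so the identities are right.

Run:
```python
from h import *
from scipy.spatial.transform import Rotation as R
o=manip.get_obs(); M=R.from_rotvec(o['tool_rot']).as_matrix(); print(M.round(3)); y=M[:,1]
print('tool y ang',np.degrees(np.arctan2(y[1],y[0])))
P=cloud('top0')
Q=P[262:312,185:242].reshape(-1,3); 
print(np.round(P[285:310:3,200:236:3,2]*1000))
```

```text
[[-0.907  0.421 -0.001]
 [ 0.421  0.907 -0.001]
 [ 0.    -0.001 -1.   ]]
tool y ang 65.09153867048232
[[-1. 60. 56. 56. 59. 61. 59. 59. 35. -1. -3.  0.]
 [-2. -2. 58. 60. 58. 61. 58. 59. 59. 24. -1.  2.]
 [ 2.  2. 58. 58. 58. 61. 56. 59. 51. 26.  0. -2.]
 [ 2.  3. -2. 62. 55. 61. 60. 38.  2. -3.  1. -0.]
 [-0.  2. -2. -2. 58. 53. 21. -0. -0.  0.  1. -3.]
 [-2. -1. -2. -1. -2. -1. -3. -2.  3. -0. -3. -4.]
 [-0.  1. -1.  2. -3.  0. -4. -1. -0. -1. -2.  0.]
 [-2.  1. -0. -0.  2. -2.  0. -2. -0.  1. -2. -3.]
 [-0. -1. -3. -3.  2. -4. -2.  2. -0. -3. nan  0.]]
```

Emit:
{"api": "arm_command", "payload": {"rows": [[85,[21.5,-28.2,-5],[0,0,0.1142]],[85,[21.5,-28.2,-5],[0,0,0.1142]],[85,[21.5,-28.2,-5],[0,0,0.1142]],[85,[21.5,-28.2,-5],[0,0,0.1142]],[85,[21.5,-28.2,-5],[0,0,0.1142]],[85,[21.5,-28.2,-5],[0,0,0.1142]],[85,[21.5,-28.2,-5],[0,0,0.1142]],[85,[21.5,-28.2,-5],[0,0,0.1142]],[85,[21.5,-28.2,-5],[0,0,0.1142]],[85,[0,0,0],[0,0,0]]]}}

```text
time: 0.98
eef_pos: [0.4118, 0.2261, 0.1866]
tool_rot: [0.878, -3.015, 0.002]
contact_force: [-0.4, -0.1, -0.1]
width: 0.998
grasp_force: 0.0
```

```bash
cat >> h.py <<'E'
from scipy.spatial.transform import Rotation as R
def st():
    o=manip.get_obs(); y=R.from_rotvec(o['tool_rot']).as_matrix()
    print(round(o['time'],2),'tcp',(o['eef_pos']*1000).round(1),'yang',np.degrees(np.arctan2(y[1,1],y[0,1])).round(2),'zax',y[:,2].round(4),'F',o['contact_force'].round(1),'w',round(o['width']*85.4,1),'g',round(o['grasp_force'],1))
E
python3 - <<'E'
from h import *
st(); snap('wrist','w1'); P=cloud('w1').reshape(-1,3)
Q=P[(P[:,2]>.052)&(P[:,2]<.068)&(np.hypot(P[:,0]-.414,P[:,1]-.223)<.04)]
print(len(Q),cv2.minAreaRect((Q[:,:2]*1000).astype(np.float32)),np.median(Q[:,2]))
E
```

```text
0.98 tcp [411.8 226.1 186.6] yang 122.46 zax [-6.0e-04 -1.4e-03 -1.0e+00] F [-0.4 -0.1 -0.1] w 85.2 g 0.0
2766 ((414.2580261230469, 224.23336791992188), (45.00858688354492, 34.86042404174805), 33.066043853759766) 0.05864461710173488
```

View pics/w1.png

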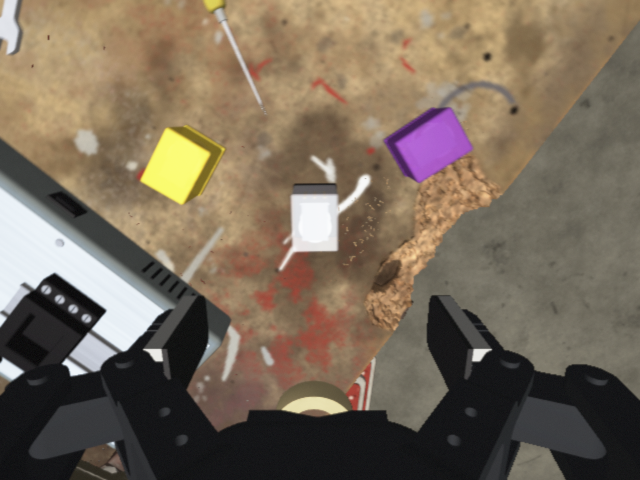

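The wrist view shows the wide relay at (315,217), between the fingers and clear of the yellow relay at (180,165) and the purple one at (430,145). It measures about (414.3, 223.4) mm with a yaw of about 33.5°.

Emit:
{"api": "arm_command", "payload": {"rows": [[85,[0,1,-34],[0,0,-0.008]],[85,[0,0,-34],[0,0,0]],[85,[0,0,-34],[0,0,0]],[85,[0,0,-34],[0,0,0]],[85,[0,0,-27],[0,0,0]],[85,[0,0,0],[0,0,0]],[25,[0,0,0],[0,0,0]],[25,[0,0,0],[0,0,0]],[25,[0,0,0],[0,0,0]],[25,[0,0,0],[0,0,0]]]}}

```text
time: 1.87
eef_pos: [0.4103, 0.2313, 0.0263]
tool_rot: [-0.86, 3.018, -0.001]
contact_force: [2.5, -4.6, 9.1]
width: 0.448
grasp_force: 33.5
```

Emit:
{"api": "arm_command", "payload": {"rows": [[25,[0,0,0],[0,0,0]],[25,[0,0,0],[0,0,0]],[25,[0,0,0],[0,0,0]],[25,[0,0,0],[0,0,0]]]}}

```text
time: 2.2
eef_pos: [0.4107, 0.2312, 0.0262]
tool_rot: [-0.859, 3.018, -0.0]
contact_force: [0.7, -1.0, 9.3]
width: 0.405
grasp_force: 60.9
```

Run:
```python
from h import *
st()
```

```text
2.2 tcp [410.7 231.2  26.2] yang 121.78 zax [ 3.9e-03  8.0e-04 -1.0e+00] F [ 0.7 -1.   9.3] w 34.6 g 60.9
```

Run:
```python
from h import *
snap('wrist','w2'); snap('side','s2'); st()
a=cv2.imread('pics/w2.png'); b=cv2.imread('pics/s2.png')
cv2.imwrite('pics/c3.png',np.hstack([cv2.resize(a[100:400,160:480],(400,375)),cv2.resize(b[270:420,300:460],(400,375))]))
```

```text
2.3 tcp [410.7 231.2  26.2] yang 121.79 zax [ 4.e-03  9.e-04 -1.e+00] F [ 1.  -0.8  7.9] w 34.3 g 60.9
```

View pics/c3.png

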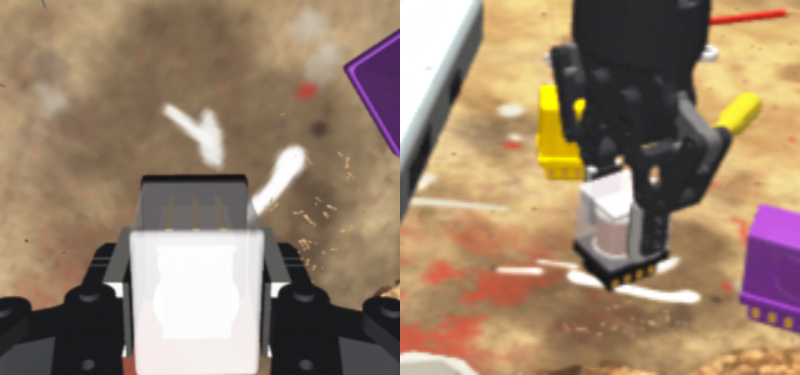

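The relay is upright and squarely between the pads, with its cover top centred at about crop (197,300). Next I'll measure its place in the hand.

Run:
```python
from h import *
o=manip.get_obs(); M=R.from_rotvec(o['tool_rot']).as_matrix(); P=cloud('w2').reshape(-1,3)
L=(P-o['eef_pos'])@M   # tool frame
Q=L[(P[:,2]>.054)&(P[:,2]<.072)&(abs(L[:,1])<.0165)&(abs(L[:,0])<.05)]
print(len(Q),(np.percentile(Q,[1,50,99],axis=0)*1000).round(1))
G=P[(P[:,2]>-.02)&(P[:,2]<.02)&(np.hypot(P[:,0]-.41,P[:,1]-.22)<.15)];print(np.median(G[:,2]))
Q=P[(P[:,2]>.050)&(P[:,2]<.072)&(abs(L[:,1])<.0165)&(abs(L[:,0])<.05)]
print(np.percentile(Q[:,2],[5,50,95])); A=np.c_[Q[:,:2],np.ones(len(Q))]; print(np.linalg.lstsq(A,Q[:,2],rcond=None)[0])
```

```text
12028 [[-20.8 -16.2 -34. ]
 [  3.7  -0.1 -32.6]
 [ 23.   16.1 -28.8]]
-0.0013155669919126256
[0.05514836 0.05878635 0.05980724]
[0.04746357 0.0018081  0.03871203]
```

Emit:
{"api": "arm_command", "payload": {"rows": [[25,[0,0,10],[0,0,0]],[25,[0,0,30],[0,0,0]],[25,[0,0,40],[0,0,0]],[25,[0,0,40],[0,0,0]],[25,[0,0,0],[0,0,0]],[25,[0,0,0],[0,0,0]],[25,[0,0,0],[0,0,0]]]}}

```text
time: 2.88
eef_pos: [0.4087, 0.2309, 0.1444]
tool_rot: [0.86, -3.021, -0.0]
contact_force: [0.2, 0.1, 0.0]
width: 0.398
grasp_force: 59.9
```

Emit:
{"api": "arm_command", "payload": {"rows": [[25,[24.8,-17.8,0],[0,0,-0.0916]],[25,[24.8,-17.8,0],[0,0,-0.0916]],[25,[24.8,-17.8,0],[0,0,-0.0916]],[25,[24.8,-17.8,0],[0,0,-0.0916]],[25,[24.8,-17.8,0],[0,0,-0.0916]],[25,[24.8,-17.8,0],[0,0,-0.0916]],[25,[24.8,-17.8,0],[0,0,-0.0916]],[25,[24.8,-17.8,0],[0,0,-0.0916]],[25,[0,0,0],[0,0,0]],[25,[0,0,0],[0,0,0]]]}}

```text
time: 3.72
eef_pos: [0.6075, 0.0876, 0.1423]
tool_rot: [-0.281, -3.125, 0.0]
contact_force: [-0.7, 0.5, -0.9]
width: 0.403
grasp_force: 59.9
```

Emit:
{"api": "arm_command", "payload": {"rows": [[25,[0,0,0],[0,0,0]],[25,[0,0,0],[0,0,0]],[25,[0,0,0],[0,0,0]]]}}

```text
time: 3.97
eef_pos: [0.607, 0.0893, 0.1445]
tool_rot: [-0.277, -3.129, -0.0]
contact_force: [0.0, 1.0, -1.0]
width: 0.401
grasp_force: 59.9
```

Run:
```python
from h import *
st(); snap('wrist','w3'); snap('top','t3')
```

```text
3.97 tcp [607.   89.3 144.5] yang 79.89 zax [-8.e-04  1.e-04 -1.e+00] F [ 0.  1. -1.] w 34.3 g 59.9
```

View pics/w3.png

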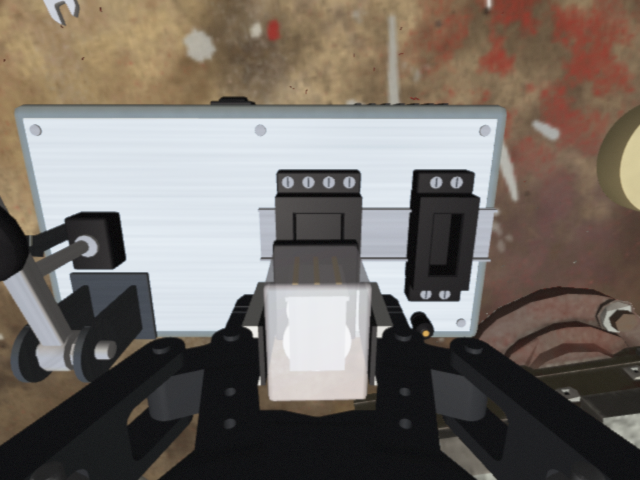

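Run:
```python
from h import *
a=np.radians(-9.95); ex=np.array([np.cos(a),np.sin(a)]); ey=np.array([-np.sin(a),np.cos(a)])
c=np.array([.607,.0893])
for n,u,v,z in [('wellFL',295,213,.077),('wellFR',344,213,.077),('topFL',276,196,.077),('topFR',361,196,.077),('plate right corner',505,112,.052),('plate left corner',20,112,.052),('slim well FL',432,213,.077),('slimFR',459,213,.077)]:
    p=px('w3',u,v,z)[:2]; print(n,(p*1000).round(1),'rel set axes',((p-c)@ex*1000).round(1),((p-c)@ey*1000).round(1))
P=cloud('w3'); z=P[205:235,260:380,2]; print((z[::6,::8]*1000).round())
Q=P[195:240].reshape(-1,3); L=(Q[:,:2]-c)
k=(Q[:,2]>.073)&(Q[:,2]<.08)&(abs(L@ey)<.04); q=(L[k]@np.c_[ex,ey])*1000
print(np.percentile(q,[1,50,99],axis=0).round(1))
p=cv2.imread('pics/w3.png')[160:320,240:400]; cv2.imwrite('pics/c4.png',cv2.resize(p,(600,600),interpolation=cv2.INTER_CUBIC))
```

```text
wellFL [584.   80.5] rel set axes -21.2 -12.6
wellFR [588.9 108.1] rel set axes -21.1 15.4
topFL [572.4  71.9] rel set axes -31.1 -23.1
topFR [580.8 119.1] rel set axes -30.9 24.8
plate right corner [551.2 212.4] rel set axes -76.3 111.6
plate left corner [500.6 -70.6] rel set axes -77.1 -175.9
slim well FL [597.7 157.6] rel set axes -20.9 65.7
slimFR [600.5 172.8] rel set axes -20.9 81.1
[[51. 52. 75. 76. 75. 75. 76. 75. 76. 77. 76. 75. 75. 51. 52.]
 [58. 58. 76. 75. 76. 76. 76. 76. 76. 76. 76. 76. 75. 57. 57.]
 [53. 53. 75. 75. 76. 57. 58. 58. 58. 58. 58. 75. 76. 53. 53.]
 [52. 54. 75. 76. 75. 57. nan 58. 57. 58. 57. 75. 76. 51. 53.]
 [53. 53. 76. 74. 76. 57. 58. 58. 57. 59. 58. 76. 76. 52. 53.]]
[[-30.5 -23.9]
 [-22.6   0.5]
 [ -5.4  25.6]]
```

View pics/c4.png

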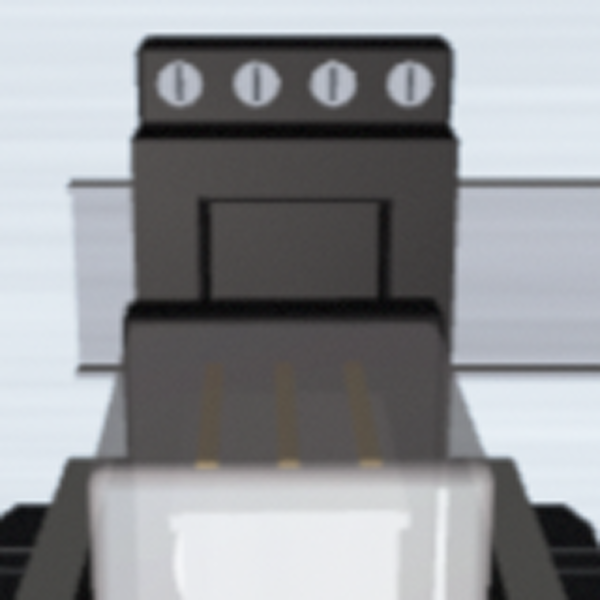

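The crop shows the well at crop columns 200–390, centred about 1 mm left of the plug, with its front edge at crop row 200. A shift of about (-0.6, +1.0) mm is needed before going down.

Emit:
{"api": "arm_command", "payload": {"rows": [[25,[-0.6,1.0,-20],[0,0,0]],[25,[0,0,-17],[0,0,0]],[25,[0,0,0],[0,0,0]],[25,[0,0,0],[0,0,0]],[25,[0,0,0],[0,0,0]]]}}

```text
time: 4.48
eef_pos: [0.6075, 0.0896, 0.1088]
tool_rot: [0.278, 3.128, 0.0]
contact_force: [-0.4, -0.2, -0.6]
width: 0.404
grasp_force: 59.9
```

Run:
```python
from h import *
st()
```

```text
4.48 tcp [607.5  89.6 108.8] yang 79.83 zax [ 1.5e-03 -1.0e-04 -1.0e+00] F [-0.4 -0.2 -0.6] w 34.5 g 59.9
```

Emit:
{"api": "arm_command", "payload": {"rows": [[25,[-1.0,0.7,-3],[0,0,0]],[25,[0,0,-3],[0,0,0]],[25,[0,0,-2],[0,0,0]],[25,[0,0,0],[0,0,0]]]}}

```text
time: 4.82
eef_pos: [0.6059, 0.0903, 0.0993]
tool_rot: [-0.279, -3.129, 0.0]
contact_force: [1.3, -0.4, -1.9]
width: 0.404
grasp_force: 59.9
```

Emit:
{"api": "arm_command", "payload": {"rows": [[25,[0,0,-2],[0,0,0]],[25,[0,0,-1],[0,0,0]],[25,[0,0,0],[0,0,0]]]}}

```text
time: 5.07
eef_pos: [0.6061, 0.0903, 0.0964]
tool_rot: [-0.279, -3.129, -0.0]
contact_force: [0.8, -0.6, -1.1]
width: 0.403
grasp_force: 59.9
```

Emit:
{"api": "arm_command", "payload": {"rows": [[25,[0,0,-2],[0,0,0]],[25,[0,0,-2],[0,0,0]],[25,[0,0,-1],[0,0,0]],[25,[0,0,0],[0,0,0]]]}}

```text
time: 5.4
eef_pos: [0.606, 0.0903, 0.0912]
tool_rot: [-0.279, -3.129, -0.0]
contact_force: [-0.2, -0.2, -1.3]
width: 0.401
grasp_force: 59.9
```

Emit:
{"api": "arm_command", "payload": {"rows": [[25,[0,0,-1.5],[0,0,0]],[25,[0,0,-1.5],[0,0,0]],[25,[0,0,0],[0,0,0]]]}}

```text
time: 5.65
eef_pos: [0.6063, 0.0902, 0.0895]
tool_rot: [0.279, 3.128, -0.0]
contact_force: [-2.4, -0.2, 5.1]
width: 0.397
grasp_force: 60.1
```

Emit:
{"api": "arm_command", "payload": {"rows": [[25,[0,0,-1.5],[0,0,0]],[25,[0,0,-1.5],[0,0,0]],[25,[0,0,0],[0,0,0]],[25,[0,0,0],[0,0,0]]]}}

```text
time: 5.98
eef_pos: [0.6066, 0.0901, 0.0891]
tool_rot: [0.278, 3.127, -0.0]
contact_force: [-11.2, -2.3, 24.8]
width: 0.401
grasp_force: 62.1
```

Run:
```python
from h import *
st()
```

```text
5.98 tcp [606.6  90.1  89.1] yang 79.83 zax [ 2.6e-03 -5.0e-04 -1.0e+00] F [-11.2  -2.3  24.8] w 34.3 g 62.1
```

Emit:
{"api": "arm_command", "payload": {"rows": [[25,[0,0,2],[0,0,0]],[60,[0,0,0],[0,0,0]],[60,[0,0,0],[0,0,0]],[60,[0,0,0],[0,0,0]],[60,[0,0,0],[0,0,0]],[60,[0,0,0],[0,0,0]],[60,[0,0,20],[0,0,0]],[60,[0,0,40],[0,0,0]],[60,[0,0,40],[0,0,0]],[60,[0,0,20],[0,0,0]]]}}

```text
time: 6.82
eef_pos: [0.6072, 0.0902, 0.2124]
tool_rot: [0.278, 3.123, 0.0]
contact_force: [0.5, -0.1, 1.6]
width: 0.708
grasp_force: 0.0
```

Run:
```python
from h import *
st(); snap('wrist','w4')
P=cloud('w4').reshape(-1,3)
Q=P[(P[:,2]>.11)&(P[:,2]<.135)&(np.hypot(P[:,0]-.606,P[:,1]-.09)<.04)]
print(len(Q),cv2.minAreaRect((Q[:,:2]*1000).astype(np.float32)),np.percentile(Q[:,2],[5,50,95]))
A=np.c_[Q[:,:2],np.ones(len(Q))]; print(np.linalg.lstsq(A,Q[:,2],rcond=None)[0])
```

```text
6.82 tcp [607.2  90.2 212.4] yang 79.81 zax [ 5.9e-03 -3.0e-04 -1.0e+00] F [ 0.5 -0.1  1.6] w 60.5 g 0.0
3720 ((605.8820190429688, 90.34123229980469), (35.032920837402344, 45.12427520751953), 79.68539428710938) [0.11955681 0.12159739 0.12268583]
[ 0.03690144 -0.0042197   0.0993823 ]
```

View pics/w4.png

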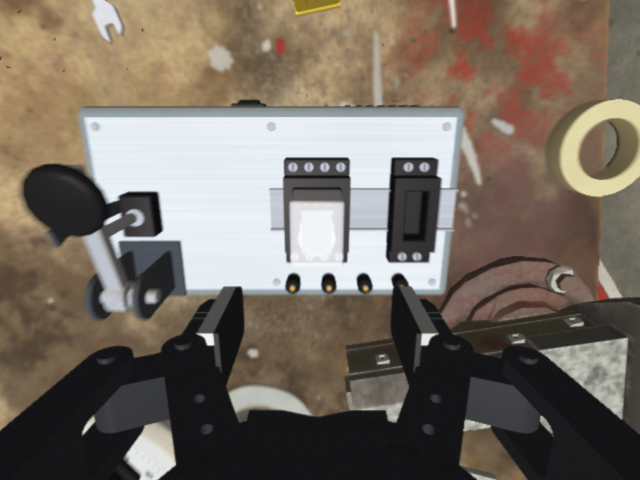

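The relay stands square in the wide socket, with its top at about 122–123 mm and its centre at (318,232). The lever pad is at (65,200). I'll now shut the fingers and move above the pad.

Emit:
{"api": "arm_command", "payload": {"rows": [[0,[-10,-26.8,0],[0,0,0]],[0,[-10,-26.8,0],[0,0,0]],[0,[-10,-26.8,0],[0,0,0]],[0,[-10,-26.8,-10],[0,0,0]],[0,[-10,-26.8,-10],[0,0,0]],[0,[0,0,0],[0,0,0]],[0,[0,0,0],[0,0,0]],[0,[0,0,0],[0,0,0]],[0,[0,0,0],[0,0,0]]]}}

```text
time: 7.62
eef_pos: [0.5565, -0.043, 0.1878]
tool_rot: [0.277, 3.129, 0.0]
contact_force: [0.4, 0.5, 0.3]
width: -0.003
grasp_force: 0.0
```

Run:
```python
from h import *
st()
for n,b in(('w4',.02),('top0',.0)):
    P=cloud(n).reshape(-1,3); Q=P[(P[:,2]>.137)&(P[:,2]<.165)&(np.hypot(P[:,0]-.555,P[:,1]+.045)<.032)]
    print(n,len(Q),cv2.minEnclosingCircle((Q[:,:2]*1000).astype(np.float32)),np.percentile(Q[:,2],[5,50,95]),Q.mean(0))
snap('side','s5'); snap('wrist','w5')
b=cv2.imread('pics/s5.png'); a=cv2.imread('pics/w5.png')
cv2.imwrite('pics/c5.png',np.hstack([cv2.resize(b[190:290,220:340],(480,400),interpolation=cv2.INTER_CUBIC),cv2.resize(a[100:420,200:456],(320,400))]))
```

```text
7.62 tcp [556.5 -43.  187.8] yang 79.87 zax [ 6.e-04 -0.e+00 -1.e+00] F [0.4 0.5 0.3] w -0.3 g 0.0
w4 4791 ((554.472900390625, -44.00931167602539), 22.986499786376953) [0.14199577 0.1482876  0.15236368] [ 0.5536907  -0.04118219  0.14786043]
top0 405 ((554.6621704101562, -46.16389083862305), 22.560407638549805) [0.14242366 0.14861273 0.15323612] [ 0.55380401 -0.04594481  0.14827794]
```

View pics/c5.png

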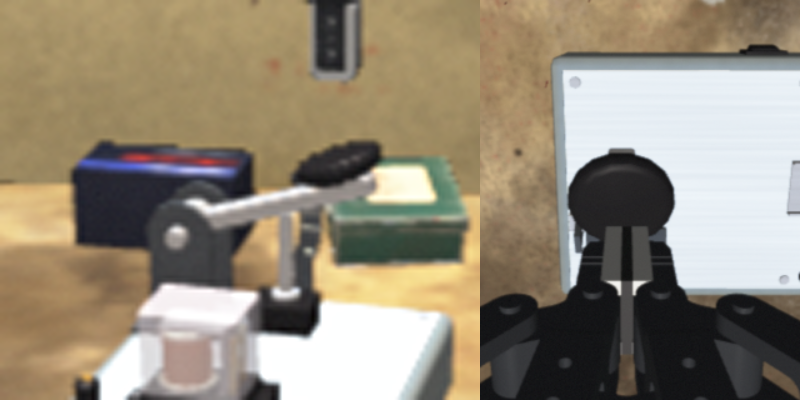

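The side crop shows the lever at rest with its pad at crop (340,160), and the finger tips above it at crop (335,75). The wrist crop shows the finger tips in line with the pad. I'll press along the pad's arc.

Emit:
{"api": "arm_command", "payload": {"rows": [[0,[-1,-1,-20],[0,0,0]],[0,[-1,0,-13],[0,0,0]],[0,[-2,0.4,-5],[0,0,0]],[0,[-2,0.3,-5],[0,0,0]],[0,[-2,0.3,-5],[0,0,0]],[0,[-2,0.3,-5],[0,0,0]],[0,[-1.5,0.3,-4],[0,0,0]],[0,[0,0,0],[0,0,0]],[0,[0,0,0],[0,0,0]]]}}

```text
time: 8.47
eef_pos: [0.5449, -0.0431, 0.131]
tool_rot: [0.279, 3.128, 0.0]
contact_force: [1.4, 2.5, 5.2]
width: -0.002
grasp_force: 2.4
```

Run:
```python
from h import *
st()
```

```text
8.47 tcp [544.9 -43.1 131. ] yang 79.81 zax [ 8.e-04  0.e+00 -1.e+00] F [1.4 2.5 5.2] w -0.1 g 2.4
```

Emit:
{"api": "arm_command", "payload": {"rows": [[0,[-0.3,0,-2.5],[0,0,0]],[0,[0,0,-2.5],[0,0,0]],[0,[0,0,0],[0,0,0]],[0,[0,0,0],[0,0,0]],[0,[0,0,0],[0,0,0]]]}}

```text
time: 8.88
eef_pos: [0.5437, -0.0429, 0.1258]
tool_rot: [-0.279, -3.127, -0.001]
contact_force: [-2.8, 2.7, 7.1]
width: 0.001
grasp_force: 3.3
```

Run:
```python
from h import *
st(); snap('side','s6'); snap('wrist','w6'); snap('top','t6')
b=cv2.imread('pics/s6.png'); a=cv2.imread('pics/w6.png')
cv2.imwrite('pics/c6.png',np.hstack([cv2.resize(b[200:275,245:325],(427,400),interpolation=cv2.INTER_CUBIC),cv2.resize(a[100:420,160:458],(373,400))]))
P=cloud('w6').reshape(-1,3); o=manip.get_obs()['eef_pos']
k=(np.hypot(P[:,0]-.545,P[:,1]+.043)<.028)&(P[:,2]>.10)&(P[:,2]<.135)
Q=P[k]; print(len(Q),cv2.minEnclosingCircle((Q[:,:2]*1000).astype(np.float32)),np.percentile(Q[:,2],[5,50,95]))
from numpy.linalg import lstsq
for i in range(4):
    A=np.c_[Q[:,:2],np.ones(len(Q))]; c=lstsq(A,Q[:,2],rcond=None)[0]; r=Q[:,2]-A@c; Q=Q[abs(r)<2.0*r.std()]
print(len(Q),c,'slope along set x',c[:2]@[.985,-.173], 'z at pad centre',c@[.545,-.043,1])
```

```text
8.88 tcp [543.7 -42.9 125.8] yang 79.82 zax [-1.8e-03  5.0e-04 -1.0e+00] F [-2.8  2.7  7.1] w 0.0 g 3.3
4071 ((546.8667602539062, -43.584007263183594), 22.872894287109375) [0.11915658 0.12307237 0.13203171]
3172 [ 0.01685317 -0.00260573  0.11373907] slope along set x 0.017051164960508843 z at pad centre 0.12303609418853469
```

View pics/c6.png

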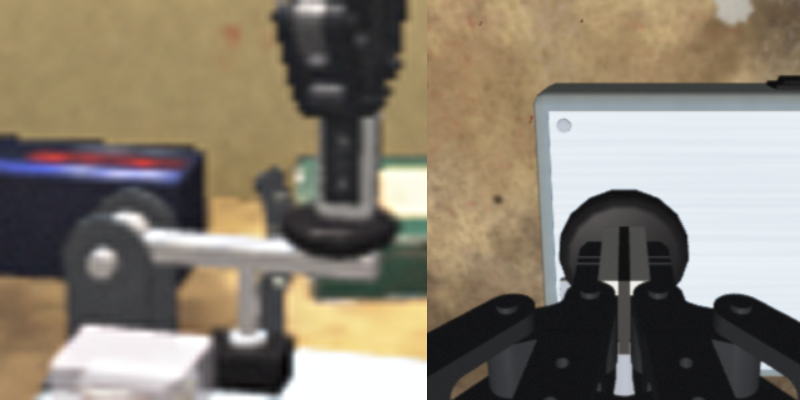

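The side crop shows the arm about level under the finger tips, with the pad at crop (340,230). The wrist crop shows the tips centred on the pad. I'll check the pad's height and tilt against the plate, whose height is known.

Run:
```python
from h import *
st()
def fit(Q):
    for i in range(5):
        A=np.c_[Q[:,:2]-[.545,-.043],np.ones(len(Q))]; c=np.linalg.lstsq(A,Q[:,2],rcond=None)[0]; r=Q[:,2]-A@c; Q=Q[abs(r)<2.2*r.std()]
    return len(Q),c.round(4)
for n in('w6','t6'):
    P=cloud(n).reshape(-1,3)
    d=P[:,:2]-[.5993,.0558]; X=d@[.985,-.173]; Y=d@[.173,.985]; z=P[:,2]
    print(n,'plate',fit(P[(abs(z-.052)<.008)&(abs(Y)<.14)&(abs(X)<.075)]),
      'sock/relay',fit(P[(abs(z-.1225)<.006)&(abs(Y-35)<35)&(abs(Y-.035)<.014)&(abs(X)<.018)]) if ((abs(z-.1225)<.006)&(abs(Y-.035)<.014)&(abs(X)<.018)).sum()>30 else '')
    k=(abs(z-.123)<.007)&(np.hypot(X+.034,Y+.105)<.024)&(X<-.034)
    if k.sum()>20: print('pad front half',fit(P[k]))
```

```text
9.03 tcp [543.7 -42.9 125.9] yang 79.82 zax [-1.7e-03  5.0e-04 -1.0e+00] F [-2.9  4.1  6.1] w -0.2 g 3.3
w6 plate (38345, array([0.0018, 0.0004, 0.0515])) sock/relay (2574, array([ 0.0005, -0.0035,  0.1222]))
pad front half (2807, array([ 0.0542, -0.009 ,  0.1236]))
t6 plate (2582, array([0.003 , 0.0008, 0.0518])) sock/relay (236, array([-0.0113, -0.0009,  0.1231]))
```

Run:
```python
from h import *
z=np.load('pics/s6.npz'); T=np.linalg.inv(z['T']); fx,fy,cx,cy=z['k']
def pr(X,Y,Z):
    w=np.array([.5993+X*.985+Y*.173,.0558-X*.173+Y*.985,Z,1]); c=T@w; return np.array([fx*c[0]/c[2]+cx,fy*c[1]/c[2]+cy])
ax=np.array([.052,.105])
for th in (.25,.3,.35):
    a=.3-th
    f=lambda r,h:(ax[0]-r*np.cos(a)-h*np.sin(a),ax[1]+r*np.sin(a)+h*np.cos(a))
    o=[pr(f(r,h)[0],-.105,f(r,h)[1]) for r,h in((0,0),(.02,0),(.07,0),(.086,.0205))]
    print(th,[((p-[245,200])*[427/80,400/75]).round(0) for p in o],'slope',((o[2]-o[1])[1]/(o[2]-o[1])[0]).round(3))
b=cv2.imread('pics/s6.png')[236:256,260:320]; cv2.imwrite('pics/c7.png',cv2.resize(b,(780,260),interpolation=cv2.INTER_CUBIC))
```

```text
0.25 [array([120., 246.]), array([169., 248.]), array([296., 253.]), array([340., 204.])] slope 0.039
0.3 [array([120., 246.]), array([169., 251.]), array([296., 262.]), array([337., 214.])] slope 0.088
0.35 [array([120., 246.]), array([169., 253.]), array([296., 270.]), array([334., 225.])] slope 0.137
```

View pics/c7.png

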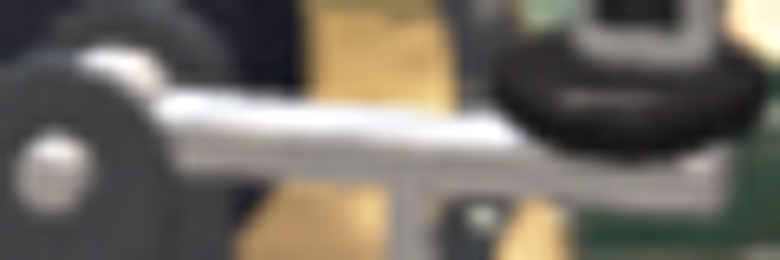

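The enlarged arm edge has an image slope of about 0.075–0.08, against 0.088 predicted for a level arm. That puts the lever at about 0.29 rad, which agrees with the tip height of 125.9 mm. The relay top is still at about 123 mm, so it is seated and I'll hand in.

```bash
python3 -c "
from h import *
st(); print(manip.sign_off())"
```

```text
9.03 tcp [543.7 -42.9 125.9] yang 79.82 zax [-1.7e-03  5.0e-04 -1.0e+00] F [-2.9  4.1  6.1] w -0.2 g 3.3
the job is handed in; nothing more can be done
None
```

The wide relay is fully home in the wide socket, the slim relay was left untouched, and the shut fingers are holding the lever at about half travel (roughly 0.29–0.31 rad by my measurements); the job is handed in, with the verdict not shown to me.

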